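Set the charger's guarded range switch to its sixth click

TASK

Before the next battery goes on, the bench charger has to be set: turn its range switch back anticlockwise to the end stop, then clockwise exactly six clicks from there, never going past the sixth, and let go with the handle sprung out again. The handle must be pressed in to turn into or out of the end-stop position. Leave the wrench, the tin and the socket on the bench where they are.

Things in the scene. Friction and masses are not known exactly. Their poses are not given: they have to be found in the camera images.
- charger: Grey metal bench charger fixed to the bench, 248 mm deep (x), 260 wide (y), 75 high in front, 158 at the back; a carrying bar on its rear edge rises to 191. Origin: centre of the underside; x from its front (towards the robot) to its back, z up. Its top face slopes: the face's normal leans 20 degrees from vertical towards the front. A meter frame 10 mm high lies 83 mm from the switch.
- switch_face (a point): Where the switch's turning axis meets the sloped face; fixed to the charger, at (-10, 0, 115) mm in its frame. z: the turning axis, outward from the face (20 degrees off vertical). x: uphill along the face, to the charger's back.
- handle_grip (a point): On the turning axis, inside the black handle's gripping bar, 47 mm off the face when the handle is out. Moves and turns with it: z outward along the axis, x along the bar to its pointed nose. Bar 18 mm thick (y), 36 high: top 15 above this point, foot 21 below, 37 long behind the axis, 46 ahead. It stands on a disc 84 in diameter. Grip it across its thickness, at the axis.
- selector (a joint): Angle of the switch (rad): 0 at its end stop (anticlockwise end), growing clockwise. 11 click positions 0.419 (24 degrees) apart; the stop is position 0, six clicks on is 2.513, the last is 4.189. At 0 the nose points 120 degrees anticlockwise of uphill, at 2.513 24 clockwise of it. Leaving a click takes about 0.25 N m; it stays in a click when let go. Starts at the 2nd to 5th.
- handle (a joint): How far the handle is pressed in along its axis (m): 0 fully out, 0.008 fully in. A spring pushes it out (4 N at first, 9 N fully in). A guard between the end stop and the first click can be passed, either way, only with the handle pressed in 6 mm or more; elsewhere it turns pressed in or not. Let go, it springs out.
- wrench: Steel wrench, 200 mm long, lying beside the charger; bystander. Origin: its middle, on the underside.
- tin: Plain steel tin, 68 mm in diameter, 110 mm high, standing beside the charger; bystander. Origin: centre of its underside.
- socket: Large steel socket, 42 mm in diameter, 75 mm high, standing beside the charger; bystander. Origin: centre of its underside.

How it is judged:
On the way:
1. the switch is turned back to its end stop (value of joint selector below 0.126 rad), for 0.2 s.
At the end, for the whole second after the job is handed in: The switch rests in the sixth click position from its end stop (within 0.3 of a click, 7 degrees), and the handle is sprung out (within 2 mm) and let go (value of joint selector between 2.388 and 2.639 rad and value of joint handle below 0.002 m); the robot touches nothing.
It fails at once if the switch goes past its sixth click (beyond six and a half) (value of joint selector above 2.744 rad).
It fails at once if the wrench, the tin or the socket is moved by more than 15 mm (distance of any of wrench, tin, socket from where it was at the start of the episode above 0.015 m).
It also fails if it takes over 66 s, if anything falls off the work surface, if the arm or the gripper's body presses on something with over 40 N, if the wrist force passes 120 N, or if a joint passes its speed limit or range.

ROBOT

A 6-joint arm with a two-finger parallel gripper is mounted at the origin on the work surface. World frame = base frame: x ahead of the robot, y to its left, z up, the work surface at z = 0. Lengths are in m, angles in rad, forces in N, time in s.
With the tool pointing down it reaches from about 0.375 to 0.925 m from the base axis. Payload 5.7 kg.
Tool frame: the origin (TCP) lies at the very end of the fingers, on their centre line; the grasp point (between the pads) lies 19 mm behind it; z points along the fingers, x is the direction in which the jaws open and shut, and the axes are right-handed (so a half turn about z gives the same grasp; the last joint's range is limited). The gripper opens to 88 mm and grips with 3 to 60 N. Pads are 20 mm wide; open, the fingers measure 115 mm over their backs; the gripper's body (75 mm by 178 mm) begins 61 mm behind the grasp point.
Start: joints at [1.018, 0.359, 1.51, -0, 1.272, -0.115], TCP at [0.254, 0.543, 0.223] pointing down, gripper open.
Joint ranges: [-2.97, 2.97], [-1.01, 2.36], [0.21, 2.38], [-0.96, 4.11], [0.2, 2.71], [-2.98, 2.98]. Speed limits (rad/s): [2.39, 2.39, 3.14, 3.14, 3.14, 3.14].

INTERFACE

Orientations are given as a 3x3 rotation matrix whose columns are the frame's x, y, z axes.
In Python, from bench import telemetry, imaging, manip, finder gives the robot as it stands. The module is installed in compiled form; this text tells all that it offers.
- The arm moves only by the tool carry_out, never from a script. Its argument "motion" is one flat list of numbers, 7 for each row, row after row: the turn, a rotation vector about the tool's x, y, z in rad, then the shift along the tool's x, y, z in cm, then the gripper command: -1 is fully open, 1 is shut, values between are in proportion. In form: [wx, wy, wz, x, y, z, hand, wx, wy, wz, x, y, z, hand, ...]. A call has 1 to 10 rows; each row shifts and turns the commanded pose from where the row before left it, along the tool's axes as they then stand; what a row does not reach is not made up. A row lasts 1/12 s, in which the tool goes at most 41.7 mm and 7.16 degrees, less where a joint would pass 70% of its speed; a pose out of reach is approached as far as the arm can. A call is refused whole if a number of a shift passes 4.17 or a number of a turn 0.125, either way. A call with a gripper value outside its range is refused whole. The fingers move at their own pace and stop on an object; the grip force is fixed at half the most. Time passes only in rows, so rows that do not move let the fingers close. It gives the time, the measured TCP pose, the force and the opening at its end, in the units of the state.
- telemetry.sense(): the state, without advancing time (a new reading comes with each control period).
- imaging.grab_frame(name): name is "side" or "top"; returns a dict with "pixels" (480x640x3 uint8, blue, green, red), "mtx" (3x3 intrinsics, pixels), "R" (3x3) and "t" (3): a world point X has camera coordinates R X + t. Camera axes: x right, y down, z forward; pixel columns grow to the right and rows downward; lengths in m; the calibration is good to about 2 mm. A picture is of the moment at which its call begins. There is no depth.
- manip.hand_in(): hands the job in, once; it reports no verdict.
Trained networks look in a picture, given as the dict that the camera call returned (one of the last four; its "shot" number tells which), for a name from the list of things; names that differ only in an ending like _2 or _b are one class to them, and where a whole thing is asked for, a point or a joint stands for the part that bears it (a point fixed in the world has none). Each returns a list of dicts, best first, with "conf" (0 to 1); they miss things now and then, are a little off and sometimes report something else, mostly with a low value. They report only what shows in the picture. A call takes as long as a camera call.
- finder.outline_of(target, picture): "region" (480x640 bool, what is visible of it) and "pixel" ([column, row] in pixels, amid what is visible of it).
The state is a dict: "time_s": time; "joints": joint angles; "joint_velocities": joint speeds; "joint_torque": joint torques, N m; "position": TCP position; "eef_rot": TCP orientation; "force": force on the tool from outside, world axes, zero at the start; "moment": the same for the moment, N m; "width": finger opening in m.
Only numpy, scipy, OpenCV 4.12 (cv2) and the standard library are available. Lean on these libraries where they do the work, as an engineer would, in place of code of your own. Each camera call takes 0.05 s, during which the arm holds its last target.

## Working session

There is one attempt and no reset: what is moved stays moved. The work goes in short steps, Python scripts to look and compute and a tool call to move; the robot and the scene stay as the last step left them, time stands still between calls to the robot, and variables do not carry over. Pictures are saved under pics/ and viewed, and the job is handed in when it is done.

Besides the shell and the picture viewer there is one more tool, called after "Request:" by a JSON object that holds its "op" and its "data", one argument or row to a line. carry_out: Moves the arm, as the interface text tells. Its arguments: {"type":"object","properties":{"motion":{"type":"array"}},"required":["motion"]}

```bash
mkdir -p pics; python3 - <<'E'
from bench import telemetry, imaging, finder
import cv2, numpy as np, pickle
print(telemetry.sense())
out={}
for n in ("side","top"):
    p=imaging.grab_frame(n)
    cv2.imwrite(f"pics/{n}0.png",p["pixels"])
    print(n,p["mtx"].tolist(),p["R"].tolist(),p["t"].tolist())
    out[n]=p
    for t in ("charger","handle_grip","wrench","tin","socket"):
        r=finder.outline_of(t,p)
        print(n,t,[(round(d["conf"],2),d["pixel"],int(d["region"].sum())) for d in r])
        out[n+t]=r
pickle.dump(out,open("o0.pkl","wb"))
E
```

```text
{'time_s': 0.0, 'joints': array([ 1.01787679e+00,  3.59484556e-01,  1.51140520e+00,  8.60800984e-06,
        1.27245715e+00, -1.15089533e-01]), 'joint_velocities': array([ 0.00094565,  0.00054957,  0.0001272 ,  0.00069783,  0.00103192,
       -0.00178298]), 'joint_torque': array([ 2.28235322e-04, -5.15357888e+01, -2.70730072e+01,  6.73622056e-02,
        3.49862210e-02, -1.41905321e-04]), 'position': array([0.25403427, 0.54283916, 0.2218321 ]), 'eef_rot': array([[ 4.23976648e-01,  9.05672645e-01, -9.28287183e-04],
       [ 9.05671446e-01, -4.23977612e-01, -1.48853507e-03],
       [-1.74169848e-03, -2.09619084e-04, -9.99998461e-01]]), 'force': array([-0.28834772, -0.80698047, -1.13417632]), 'moment': array([-0.03989474,  0.01940039, -0.03813311]), 'width': 0.0873557453016202}
side [[450.2347717248296, 0.0, 324.26572085976096], [0.0, 450.2347717248296, 241.46695017707844], [0.0, 0.0, 1.0]] [[0.898760223860015, -0.4384056860978094, -0.005523984450090462], [-0.3336931020402369, -0.6758116234017948, -0.6572119622509883], [0.28439228832347024, 0.5925192858229508, -0.7536855592818538]] [-0.
[... 283 characters left out ...]
], 460)]
side socket [(0.77, [346.4, 212.5], 439)]
top [[561.9591819371994, 0.0, 319.06896614926546], [0.0, 561.9591819371994, 239.97079677804578], [0.0, 0.0, 1.0]] [[0.022984531418636545, -0.9997354902056407, 0.0008129813972620816], [-0.9754085092303305, -0.022603526541517347, -0.21924260696532255], [0.21920299139503027, 0.004246199615362867, -0.9756700355921034]] [0.06337732146815866, 0.6024557225343824, 1.1194431054886833]
top charger [(0.71, [391.1, 265.9], 17461), (0.67, [279.5, 325.5], 905)]
top handle_grip [(0.66, [393.3, 273.4], 1501)]
top wrench [(0.57, [280.5, 328.4], 870)]
top tin [(0.65, [487.9, 284.2], 1281)]
top socket [(0.72, [269.6, 202.2], 382), (0.18, [394.1, 271.9], 1511)]
```

View pics/side0.png

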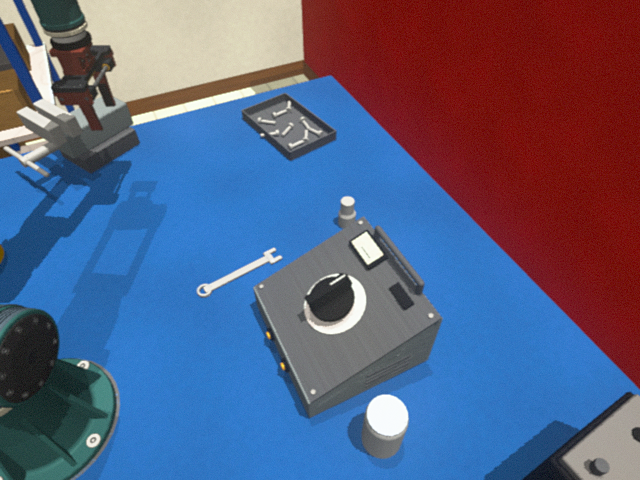

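View pics/top0.png

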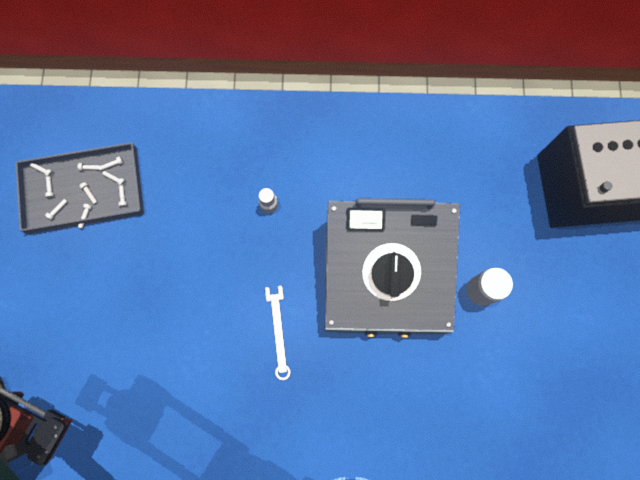

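```bash
python3 - <<'E'
import cv2,pickle
o=pickle.load(open("o0.pkl","rb"))
s=o["side"]["pixels"][215:420,245:450]; t=o["top"]["pixels"][190:345,315:470]
cv2.imwrite("pics/s0z.png",cv2.resize(s,(600,600),interpolation=cv2.INTER_CUBIC))
cv2.imwrite("pics/t0z.png",cv2.resize(t,(600,600),interpolation=cv2.INTER_CUBIC))
print(600/205,600/155)
E
```

```text
2.926829268292683 3.870967741935484
```

View pics/s0z.png

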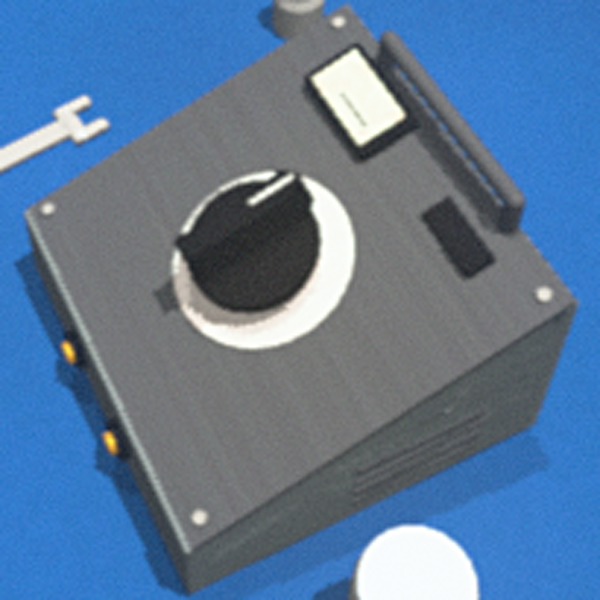

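View pics/t0z.png

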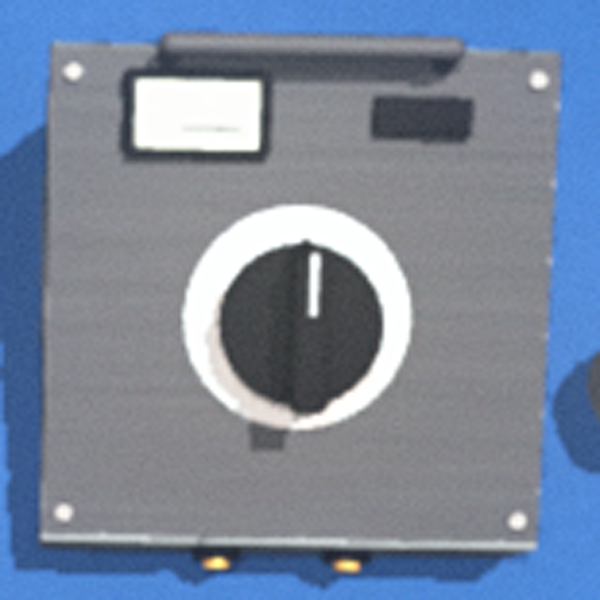

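```bash
cat > h.py <<'E'
import numpy as np, pickle
from scipy.optimize import least_squares
o=pickle.load(open("o0.pkl","rb"))
def proj(n,X):
    c=o[n]; p=(np.asarray(X)@c["R"].T+c["t"])@c["mtx"].T
    return p[...,:2]/p[...,2:]
def frames(p):
    x,y,a=p
    Rz=np.array([[np.cos(a),-np.sin(a),0],[np.sin(a),np.cos(a),0],[0,0,1]])
    return Rz,np.array([x,y,0])
E
cat > fit.py <<'E'
from h import *
F=.124;W=.13
pts={"FL":(-F,W,.075),"FR":(-F,-W,.075),"BL":(F,W,.158),"BR":(F,-W,.158),"C":(-.010,0,.116)}
T={"FL":(42,543),"FR":(535,548),"BL":(55,45),"BR":(558,52),"C":(297.5,317)}
S={"FL":(25,212),"FR":(190,548),"BR":(577,302),"C":(265,260)}
obs=[("top",k,np.array([315+(u+.5)/3.871-.5,190+(v+.5)/3.871-.5])) for k,(u,v) in T.items()]+[("side",k,np.array([245+(u+.5)/2.927-.5,215+(v+.5)/2.927-.5])) for k,(u,v) in S.items()]
def res(p,full=False):
    R,t=frames(p[:3])
    r=[proj(n,R@np.array(pts[k])+t)-q for n,k,q in obs]
    return r if full else np.ravel(r)
for sub in (None,"top","side"):
    ob=obs; 
    allobs=list(obs)
    obs=[b for b in allobs if sub is None or b[0]==sub]
    s=least_squares(res,[.55,-.12,0],loss="soft_l1")
    print(sub,s.x)
    for b,r in zip(obs,res(s.x,True)): print(b[0],b[1],r.round(1))
    obs=allobs
E
python3 fit.py
```

```text
None [ 0.53789052 -0.06955832  0.00627331]
top FL [ 0.2 -0.1]
top FR [1.4 0.8]
top BL [-0.9 -1. ]
top BR [ 0.8 -0.6]
top C [0.3 0.4]
side FL [-0.7 -1.4]
side FR [-1.   1.2]
side BR [ 2.1 -1. ]
side C [-0.5 -1.3]
top [ 0.53769403 -0.06878282  0.00628936]
top FL [-0.2 -0. ]
top FR [1.  0.9]
top BL [-1.3 -0.9]
top BR [ 0.4 -0.5]
top C [-0.1  0.4]
side [ 0.53782362 -0.07107772  0.00698526]
side FL [-0.5 -0.7]
side FR [-0.5  2.1]
side BR [ 2.7 -0.3]
side C [-0.1 -0.7]
```

```bash
cat > plan.py <<'E'
from h import *
from bench import telemetry
from scipy.spatial.transform import Rotation as Ro
P=[.5380,-.0698,.0064]
Rc,tc=frames(P); n=Rc@np.array([-np.sin(np.radians(20)),0,np.cos(np.radians(20))])
up=Rc@np.array([np.cos(np.radians(20)),0,np.sin(np.radians(20))])
face=Rc@np.array([-.010,0,.115])+tc
def target(off,deg):  # TCP 'off' m along normal from face; handle nose deg clockwise of uphill
    z=-n; lat=np.cross(n,up) # left
    y0=-up; x0=-lat
    R0=np.c_[x0,np.cross(z,x0),z]
    R=R0@Ro.from_rotvec([0,0,np.radians(deg)]).as_matrix()
    return face+off*n,R
def show(off,deg):
    s=telemetry.sense(); p,R=s["position"],s["eef_rot"]
    tp,tR=target(off,deg)
    print("t",s["time_s"],"pos",p.round(4),"q",s["joints"].round(3),"F",s["force"].round(1),"M",s["moment"].round(2),"w",round(s["width"],4))
    print("target",tp.round(4),"rotvec tool",Ro.from_matrix(R.T@tR).as_rotvec().round(4),"shift tool cm",(R.T@(tp-p)*100).round(2),"shift tgtframe",(tR.T@(tp-p)*100).round(2))
    r0=target(off,0)[1]; e=Ro.from_matrix(r0.T@R).as_rotvec(); print("tool rel to uphill frame deg",np.degrees(e).round(2),"height off face mm",((p-face)@n*1000).round(1),"lateral mm",(r0.T@(p-face)*1000).round(1))
E
python3 -c "
from plan import *
print(face,n); show(.111,0)"
```

```text
[ 0.5280002 -0.069864   0.115    ] [-0.34201314 -0.00218891  0.93969262]
t 0.6 pos [0.2544 0.5434 0.2227] q [ 1.018  0.359  1.51   0.     1.273 -0.115] F [ 0.3  0.  -1.7] M [-0.01  0.01  0.04] w 0.0882
target [ 0.49   -0.0701  0.2193] rotvec tool [0.1061 0.4693 2.6611] shift tool cm [-45.57  47.35   0.34] shift tgtframe [ 61.5  -21.66   8.24]
tool rel to uphill frame deg [  -6.08  -26.89 -152.47] height off face mm 193.4 lateral mm [-615.   216.6 -193.4]
```

Request:
{"op": "carry_out", "data": {
  "motion": [0,0,0,-1,1,-1,-1,0,0,0,-2.2,2.3,-1,-1,0,0,0,-2.2,2.3,-1,-1,0,0,0,-2.2,2.3,-1,-1,0,0,0,-2.2,2.3,-1,-1,0,0,0,-2.2,2.3,-1,-1,0,0,0,-2.2,2.3,-1,-1,0,0,0,-2.2,2.3,-1,-1,0,0,0,-2.2,2.3,0,-1,0,0,0,-2.2,2.3,0,-1]
}}

```text
time_s: 1.43
position: [0.3632, 0.2611, 0.3041]
eef_rot: [[0.424, 0.906, 0.002], [0.906, -0.424, 0.001], [0.002, 0.002, -1.0]]
force: [0.9, -0.4, -0.2]
width: 0.0879
```

Request:
{"op": "carry_out", "data": {
  "motion": [0,0,0,-2.2,2.3,0,-1,0,0,0,-2.2,2.3,0,-1,0,0,0,-2.2,2.3,0,-1,0,0,0,-2.2,2.3,0,-1,0,0,0,-2.2,2.3,0,-1,0,0,0,-2.2,2.3,0,-1,0,0,0,-2.2,2.3,0,-1,0,0,0,-2.2,2.3,0,-1,0,0,0,-2.2,2.3,0,-1,0,0,0,-2.2,2.3,0,-1]
}}

```text
time_s: 2.27
position: [0.4774, -0.0359, 0.3035]
eef_rot: [[0.424, 0.906, 0.001], [0.906, -0.424, -0.001], [-0.0, 0.001, -1.0]]
force: [0.3, -0.2, 0.6]
width: 0.0877
```

```bash
python3 -c "
from plan import *
show(.111,0)"
```

```text
t 2.2667 pos [ 0.4774 -0.0359  0.3035] q [-0.219  0.111  1.643 -0.     1.387 -1.352] F [ 0.3 -0.2  0.6] M [-0.01  0.03  0.04] w 0.0877
target [ 0.49   -0.0701  0.2193] rotvec tool [0.1065 0.468  2.661 ] shift tool cm [-2.56  2.59  8.42] shift tgtframe [3.43 1.72 8.33]
tool rel to uphill frame deg [  -6.1   -26.82 -152.46] height off face mm 194.3 lateral mm [ -34.3  -17.2 -194.3]
```

Request:
{"op": "carry_out", "data": {
  "motion": [0.0048,0.0213,0.121,0,0,0,-1,0.0048,0.0213,0.121,0,0,0,-1,0.0048,0.0213,0.121,0,0,0,-1,0.0048,0.0213,0.121,0,0,0,-1,0.0048,0.0213,0.121,0,0,0,-1,0.0048,0.0213,0.121,0,0,0,-1,0.0048,0.0213,0.121,0,0,0,-1,0.0048,0.0213,0.121,0,0,0,-1,0.0048,0.0213,0.121,0,0,0,-1,0.0048,0.0213,0.121,0,0,0,-1]
}}

```text
time_s: 3.1
position: [0.4771, -0.0343, 0.3033]
eef_rot: [[0.986, -0.076, 0.151], [-0.097, -0.986, 0.138], [0.138, -0.151, -0.979]]
force: [0.1, 0.4, -0.5]
width: 0.0879
```

Request:
{"op": "carry_out", "data": {
  "motion": [0.0048,0.0213,0.121,0,0,0,-1,0.0048,0.0213,0.121,0,0,0,-1,0.0048,0.0213,0.121,0,0,0,-1,0.0048,0.0213,0.121,0,0,0,-1,0.0048,0.0213,0.121,0,0,0,-1,0.0048,0.0213,0.121,0,0,0,-1,0.0048,0.0213,0.121,0,0,0,-1,0.0048,0.0213,0.121,0,0,0,-1,0.0048,0.0213,0.121,0,0,0,-1,0.0048,0.0213,0.121,0,0,0,-1]
}}

```text
time_s: 3.93
position: [0.4769, -0.0342, 0.3032]
eef_rot: [[0.239, -0.914, 0.328], [-0.97, -0.239, 0.041], [0.041, -0.328, -0.944]]
force: [0.8, 0.8, 0.2]
width: 0.0877
```

Request:
{"op": "carry_out", "data": {
  "motion": [0.0048,0.0213,0.121,0,0,0,-1,0.0048,0.0213,0.121,0,0,0,-1,0,0,0,0,0,0,-1]
}}

```text
time_s: 4.18
position: [0.4767, -0.0336, 0.3031]
eef_rot: [[0.001, -0.94, 0.342], [-1.0, -0.001, 0.001], [-0.0, -0.342, -0.94]]
force: [-0.1, 0.3, 0.4]
width: 0.0874
```

```bash
python3 -c "
from plan import *
show(.111,0)"
```

```text
t 4.1833 pos [ 0.4767 -0.0336  0.3031] q [-0.297 -0.086  1.901  0.12   0.995  1.224] F [-0.1  0.3  0.4] M [-0.02  0.29  0.02] w 0.0874
target [ 0.49   -0.0701  0.2193] rotvec tool [ 0.0001 -0.0015 -0.0048] shift tool cm [3.65 1.62 8.33] shift tgtframe [3.66 1.63 8.32]
tool rel to uphill frame deg [-0.01  0.08  0.28] height off face mm 194.2 lateral mm [ -36.6  -16.3 -194.2]
```

Orientation is right. Move to the pre-grasp.

Request:
{"op": "carry_out", "data": {
  "motion": [0,0,0,1.2,0.55,1.5,-1,0,0,0,1.2,0.55,1.5,-1,0,0,0,1.25,0.53,1.5,-1,0,0,0,0,0,1.5,-1,0,0,0,0,0,1.5,-1,0,0,0,0,0,0.8,-1,0,0,0,0,0,0,-1,0,0,0,0,0,0,-1]
}}

```text
time_s: 4.85
position: [0.4908, -0.0702, 0.2192]
eef_rot: [[0.008, -0.94, 0.341], [-1.0, -0.007, 0.002], [0.0, -0.341, -0.94]]
force: [0.6, 0.6, 0.2]
width: 0.0878
```

```bash
python3 - <<'E'
from plan import *
from bench import imaging
import cv2
show(.031,0)
im=[imaging.grab_frame(n)["pixels"] for n in ("side","top")]
a=cv2.resize(im[0][190:390,235:435],(400,400),interpolation=cv2.INTER_CUBIC); b=cv2.resize(im[1][170:370,290:490],(400,400),interpolation=cv2.INTER_CUBIC)
cv2.imwrite("pics/p1.png",cv2.hconcat([a,b]))
E
```

```text
t 4.85 pos [ 0.4908 -0.0702  0.2192] q [-0.383  0.046  2.004  0.186  0.777  1.068] F [0.6 0.6 0.2] M [-0.03  0.33 -0.05] w 0.0878
target [ 0.5174 -0.0699  0.1441] rotvec tool [0.0013 0.     0.0012] shift tool cm [-0.01  0.05  7.96] shift tgtframe [-0.01  0.06  7.96]
tool rel to uphill frame deg [-0.08 -0.   -0.07] height off face mm 110.6 lateral mm [ 1.000e-01 -6.000e-01 -1.106e+02]
```

View pics/p1.png

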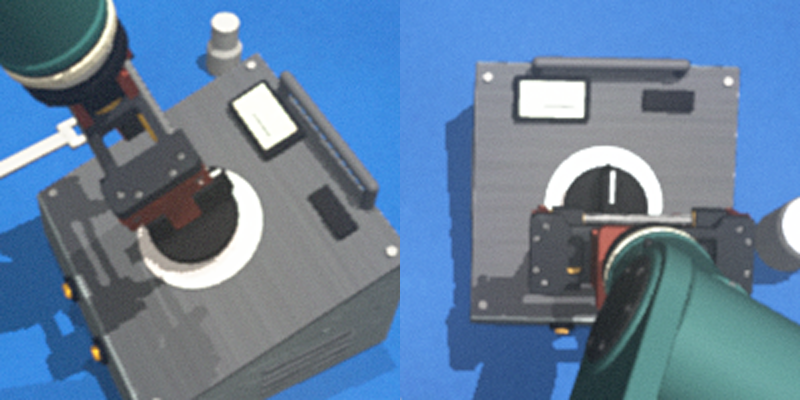

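Request:
{"op": "carry_out", "data": {
  "motion": [0,0,0,0,0,1.5,-1,0,0,0,0,0,1.5,-1,0,0,0,0,0,1.5,-1,0,0,0,0,0,1.5,-1,0,0,0,0,0,1.0,-1,0,0,0,0,0,0.6,-1,0,0,0,0,0,0.3,-1,0,0,0,0,0,0,-1,0,0,0,0,0,0,-1]
}}

```text
time_s: 5.7
position: [0.5182, -0.0701, 0.1455]
eef_rot: [[0.006, -0.94, 0.342], [-1.0, -0.006, 0.002], [0.0, -0.342, -0.94]]
force: [0.7, 0.7, -0.2]
width: 0.088
```

```bash
python3 - <<'E'
from plan import *
from bench import imaging
import cv2
show(.031,0)
im=[imaging.grab_frame(n)["pixels"] for n in ("side","top")]
a=cv2.resize(im[0][220:370,255:405],(400,400),interpolation=cv2.INTER_CUBIC); b=cv2.resize(im[1][170:370,290:490],(400,400),interpolation=cv2.INTER_CUBIC)
cv2.imwrite("pics/p2.png",cv2.hconcat([a,b]))
E
```

```text
t 5.7 pos [ 0.5182 -0.0701  0.1455] q [-0.356  0.203  2.053  0.226  0.569  1.037] F [ 0.7  0.7 -0.2] M [0.04 0.31 0.02] w 0.088
target [ 0.5174 -0.0699  0.1441] rotvec tool [-0.0002 -0.0006 -0.0003] shift tool cm [-0.02  0.12  0.1 ] shift tgtframe [-0.02  0.12  0.1 ]
tool rel to uphill frame deg [0.01 0.03 0.02] height off face mm 32.0 lateral mm [  0.2  -1.2 -32. ]
```

View pics/p2.png

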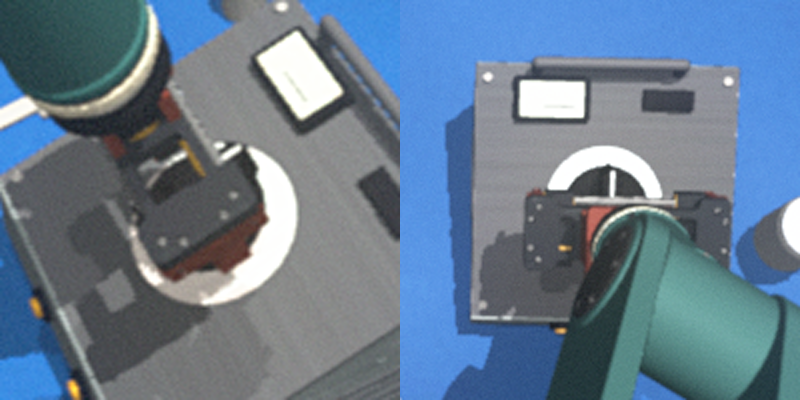

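Request:
{"op": "carry_out", "data": {
  "motion": [0,0,0,0,0.1,0.1,-1,0,0,0,0,0,0,1,0,0,0,0,0,0,1,0,0,0,0,0,0,1,0,0,0,0,0,0,1,0,0,0,0,0,0,1,0,0,0,0,0,0,1,0,0,0,0,0,0,1,0,0,0,0,0,0,1,0,0,0,0,0,0,1]
}}

```text
time_s: 6.63
position: [0.5173, -0.07, 0.1435]
eef_rot: [[0.006, -0.94, 0.341], [-1.0, -0.005, 0.002], [0.0, -0.341, -0.94]]
force: [1.0, -0.2, 0.5]
width: 0.0314
```

```bash
python3 -c "
from plan import *
show(.031,0)"
```

```text
t 6.6333 pos [ 0.5173 -0.07    0.1435] q [-0.357  0.206  2.056  0.228  0.564  1.035] F [ 1.  -0.2  0.5] M [0.03 0.31 0.02] w 0.0314
target [ 0.5174 -0.0699  0.1441] rotvec tool [ 0.0007 -0.0003 -0.0007] shift tool cm [-0.01 -0.03 -0.05] shift tgtframe [-0.01 -0.03 -0.05]
tool rel to uphill frame deg [-0.04  0.02  0.04] height off face mm 30.5 lateral mm [  0.1   0.3 -30.5]
```

Request:
{"op": "carry_out", "data": {
  "motion": [0,0,0,0,0,0,1,0,0,0,0,0,0,1,0,0,0,0,0,0,1,0,0,0,0,0,0,1,0,0,0,0,0,0,1,0,0,0,0,0,0,1]
}}

```text
time_s: 7.13
position: [0.5171, -0.0684, 0.1435]
eef_rot: [[0.005, -0.94, 0.341], [-1.0, -0.004, 0.005], [-0.003, -0.341, -0.94]]
force: [2.0, 8.9, 2.4]
width: 0.0179
```

```bash
python3 -c "
from plan import *
show(.031,0)"
```

```text
t 7.1333 pos [ 0.5171 -0.0684  0.1435] q [-0.355  0.205  2.056  0.231  0.566  1.035] F [2.  8.9 2.4] M [ 1.63 -0.2   0.56] w 0.0179
target [ 0.5174 -0.0699  0.1441] rotvec tool [ 0.0011  0.0023 -0.0019] shift tool cm [ 0.15 -0.04 -0.05] shift tgtframe [ 0.15 -0.04 -0.05]
tool rel to uphill frame deg [-0.06 -0.13  0.11] height off face mm 30.5 lateral mm [ -1.5   0.4 -30.5]
```

Request:
{"op": "carry_out", "data": {
  "motion": [0,0,0,-0.15,0,0,1,0,0,0,0,0,0,1,0,0,0,0,0,0,1]
}}

```text
time_s: 7.38
position: [0.5173, -0.0681, 0.1435]
eef_rot: [[0.006, -0.94, 0.341], [-1.0, -0.005, 0.002], [-0.001, -0.341, -0.94]]
force: [1.1, 4.1, 0.9]
width: 0.0176
```

```bash
python3 -c "
from plan import *
show(.031,0)"
```

```text
t 7.3833 pos [ 0.5173 -0.0681  0.1435] q [-0.353  0.205  2.057  0.227  0.564  1.04 ] F [1.1 4.1 0.9] M [0.69 0.15 0.22] w 0.0176
target [ 0.5174 -0.0699  0.1441] rotvec tool [ 0.0008  0.0003 -0.0009] shift tool cm [ 0.18 -0.03 -0.05] shift tgtframe [ 0.18 -0.03 -0.05]
tool rel to uphill frame deg [-0.05 -0.02  0.05] height off face mm 30.5 lateral mm [ -1.8   0.3 -30.5]
```

Request:
{"op": "carry_out", "data": {
  "motion": [0,0,0,-0.07,0,0,1,0,0,-0.04,0,0,0,1,0,0,-0.07,0,0,0,1,0,0,-0.08,0,0,0,1,0,0,-0.08,0,0,0,1,0,0,-0.08,0,0,0,1,0,0,-0.069,0,0,0,1,0,0,0,0,0,0,1,0,0,0,0,0,0,1]
}}

```text
time_s: 8.13
position: [0.5173, -0.0681, 0.1436]
eef_rot: [[0.386, -0.857, 0.341], [-0.912, -0.41, 0.001], [0.139, -0.312, -0.94]]
force: [-2.5, -0.0, 1.9]
width: 0.0181
```

```bash
python3 -c "
from plan import *
show(.031,-24)"
```

```text
t 8.1333 pos [ 0.5173 -0.0681  0.1436] q [-0.352  0.205  2.057  0.225  0.563  0.625] F [-2.5 -0.   1.9] M [-0.08  0.35  0.  ] w 0.0181
target [ 0.5174 -0.0699  0.1441] rotvec tool [ 0.0009 -0.0004 -0.0026] shift tool cm [ 0.18  0.05 -0.05] shift tgtframe [ 0.18  0.05 -0.05]
tool rel to uphill frame deg [ -0.04   0.03 -23.85] height off face mm 30.5 lateral mm [ -1.8   0.2 -30.5]
```

Request:
{"op": "carry_out", "data": {
  "motion": [0,0,-0.08,0,0,0,1,0,0,-0.08,0,0,0,1,0,0,-0.08,0,0,0,1,0,0,-0.08,0,0,0,1,0,0,-0.08,0,0,0,1,0,0,-0.08,0,0,0,1,0,0,-0.08,0,0,0,1,0,0,-0.08,0,0,0,1,0,0,0,0,0,0,1,0,0,0,0,0,0,1]
}}

```text
time_s: 8.97
position: [0.5175, -0.0681, 0.1436]
eef_rot: [[0.82, -0.458, 0.342], [-0.488, -0.873, 0.001], [0.298, -0.168, -0.94]]
force: [-0.8, -0.2, -1.5]
width: 0.0178
```

```bash
python3 -c "
from plan import *
show(.031,-96)"
```

```text
t 8.9667 pos [ 0.5175 -0.0681  0.1436] q [-0.352  0.205  2.057  0.225  0.563 -0.013] F [-0.8 -0.2 -1.5] M [-0.3   0.32  0.02] w 0.0178
target [ 0.5174 -0.0699  0.1441] rotvec tool [ 9.000e-04  2.000e-04 -6.207e-01] shift tool cm [ 0.1   0.15 -0.05] shift tgtframe [-0.01  0.18 -0.05]
tool rel to uphill frame deg [-5.000e-02  3.000e-02 -6.043e+01] height off face mm 30.5 lateral mm [ -1.8   0.1 -30.5]
```

Request:
{"op": "carry_out", "data": {
  "motion": [0,0,-0.08,0,0,0,1,0,0,-0.08,0,0,0,1,0,0,-0.08,0,0,0,1,0,0,-0.08,0,0,0,1,0,0,-0.08,0,0,0,1,0,0,-0.08,0,0,0,1,0,0,-0.08,0,0,0,1,0,0,-0.06,0,0,0,1,0,0,0,0,0,0,1,0,0,0,0,0,0,1]
}}

```text
time_s: 9.8
position: [0.5176, -0.0681, 0.1437]
eef_rot: [[0.934, 0.103, 0.342], [0.109, -0.994, 0.001], [0.34, 0.036, -0.94]]
force: [-0.6, -0.7, 0.4]
width: 0.0179
```

```bash
python3 -c "
from plan import *
show(.031,-96)"
```

```text
t 9.8 pos [ 0.5176 -0.0681  0.1437] q [-0.352  0.205  2.057  0.225  0.563 -0.633] F [-0.6 -0.7  0.4] M [-0.21  0.06 -0.09] w 0.0179
target [ 0.5174 -0.0699  0.1441] rotvec tool [ 0.0007  0.0003 -0.0011] shift tool cm [-0.02  0.18 -0.05] shift tgtframe [-0.02  0.18 -0.05]
tool rel to uphill frame deg [-5.000e-02  2.000e-02 -9.594e+01] height off face mm 30.5 lateral mm [ -1.8  -0.  -30.5]
```

Request:
{"op": "carry_out", "data": {
  "motion": [0,0,0,0,0,0.2,1,0,0,0,0,0,0.2,1,0,0,0,0,0,0.2,1,0,0,0,0,0,0.1,1,0,0,0,0,0,0.1,1,0,0,0,0,0,0,1,0,0,0,0,0,0,1]
}}

```text
time_s: 10.38
position: [0.5203, -0.068, 0.1362]
eef_rot: [[0.934, 0.106, 0.342], [0.112, -0.994, 0.001], [0.34, 0.037, -0.94]]
force: [-4.4, -1.1, 7.0]
width: 0.0182
```

```bash
python3 -c "
from plan import *
show(.031,-96)"
```

```text
t 10.3833 pos [ 0.5203 -0.068   0.1362] q [-0.349  0.222  2.06   0.231  0.543 -0.641] F [-4.4 -1.1  7. ] M [-0.4   0.32 -0.13] w 0.0182
target [ 0.5174 -0.0699  0.1441] rotvec tool [0.0007 0.0002 0.0015] shift tool cm [-0.02  0.19 -0.84] shift tgtframe [-0.02  0.19 -0.84]
tool rel to uphill frame deg [-4.000e-02  3.000e-02 -9.609e+01] height off face mm 22.6 lateral mm [ -1.9  -0.  -22.6]
```

Request:
{"op": "carry_out", "data": {
  "motion": [0,0,0,0,0,0.06,1,0,0,-0.06,0,0,0,1,0,0,-0.06,0,0,0,1,0,0,-0.06,0,0,0,1,0,0,-0.06,0,0,0,1,0,0,-0.06,0,0,0,1,0,0,-0.06,0,0,0,1,0,0,-0.06,0,0,0,1,0,0,0,0,0,0,1,0,0,0,0,0,0,1]
}}

```text
time_s: 11.22
position: [0.5204, -0.068, 0.136]
eef_rot: [[0.809, 0.478, 0.342], [0.508, -0.861, 0.001], [0.295, 0.173, -0.94]]
force: [-6.2, -1.7, 11.6]
width: 0.0179
```

```bash
python3 -c "
from plan import *
show(.031,-120)"
```

```text
t 11.2167 pos [ 0.5204 -0.068   0.136 ] q [-0.349  0.222  2.06   0.232  0.542 -1.062] F [-6.2 -1.7 11.6] M [-0.28  0.45 -0.14] w 0.0179
target [ 0.5174 -0.0699  0.1441] rotvec tool [0.0008 0.0002 0.0031] shift tool cm [-0.1   0.16 -0.86] shift tgtframe [-0.1   0.16 -0.86]
tool rel to uphill frame deg [-4.0000e-02  4.0000e-02 -1.2018e+02] height off face mm 22.4 lateral mm [ -1.9  -0.1 -22.4]
```

Request:
{"op": "carry_out", "data": {
  "motion": [0,0,-0.03,0,0,0,1,0,0,-0.03,0,0,0,1,0,0,0,0,0,0,1,0,0,0,0,0,0,1]
}}

```text
time_s: 11.55
position: [0.5204, -0.0679, 0.1361]
eef_rot: [[0.78, 0.524, 0.342], [0.557, -0.831, 0.002], [0.285, 0.189, -0.94]]
force: [-6.1, -1.4, 13.1]
width: 0.018
```

```bash
python3 - <<'E'
from plan import *
from bench import imaging
import cv2
show(.031,-120)
s=telemetry.sense(); print("M along n",s["moment"]@n)
im=[imaging.grab_frame(n)["pixels"] for n in ("side","top")]
a=cv2.resize(im[0][220:370,255:405],(400,400),interpolation=cv2.INTER_CUBIC); b=cv2.resize(im[1][200:350,315:465],(400,400),interpolation=cv2.INTER_CUBIC)
cv2.imwrite("pics/p3.png",cv2.hconcat([a,b]))
E
```

```text
t 11.55 pos [ 0.5204 -0.0679  0.1361] q [-0.349  0.222  2.06   0.233  0.542 -1.12 ] F [-6.1 -1.4 13.1] M [-0.04  0.53 -0.79] w 0.018
target [ 0.5174 -0.0699  0.1441] rotvec tool [ 0.0005 -0.0001  0.0608] shift tool cm [-0.12  0.16 -0.86] shift tgtframe [-0.11  0.17 -0.86]
tool rel to uphill frame deg [-1.0000e-02  4.0000e-02 -1.2348e+02] height off face mm 22.4 lateral mm [ -2.   -0.1 -22.4]
M along n -0.7254894106118357
```

View pics/p3.png

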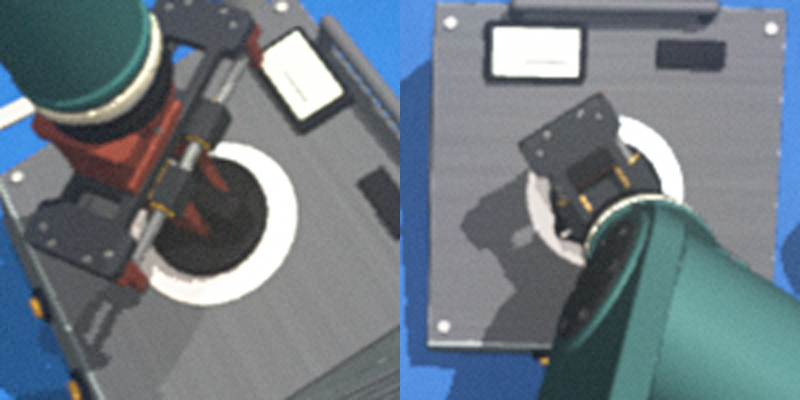

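Request:
{"op": "carry_out", "data": {
  "motion": [0,0,0.06,0,0,0,1,0,0,0.06,0,0,0,1,0,0,0.06,0,0,0,1,0,0,0.06,0,0,0,1,0,0,0.06,0,0,0,1,0,0,0.06,0,0,0,1,0,0,0.06,0,0,0,1,0,0,0.06,0,0,0,1,0,0,0,0,0,0,1,0,0,0,0,0,0,1]
}}

```text
time_s: 12.48
position: [0.5203, -0.068, 0.136]
eef_rot: [[0.934, 0.106, 0.342], [0.112, -0.994, 0.001], [0.34, 0.037, -0.94]]
force: [-6.6, -1.3, 11.9]
width: 0.018
```

```bash
python3 - <<'E'
from plan import *
show(.031,-96)
s=telemetry.sense(); print("M along n",s["moment"]@n)
E
```

```text
t 12.4833 pos [ 0.5203 -0.068   0.136 ] q [-0.349  0.222  2.06   0.231  0.542 -0.641] F [-6.6 -1.3 11.9] M [-0.43  0.47 -0.17] w 0.018
target [ 0.5174 -0.0699  0.1441] rotvec tool [0.0008 0.     0.0015] shift tool cm [-0.02  0.19 -0.87] shift tgtframe [-0.02  0.19 -0.87]
tool rel to uphill frame deg [-4.000e-02  4.000e-02 -9.609e+01] height off face mm 22.3 lateral mm [ -1.9   0.  -22.3]
M along n -0.010108102490485492
```

Request:
{"op": "carry_out", "data": {
  "motion": [0,0,0,0,0,-0.2,1,0,0,0,0,0,-0.2,1,0,0,0,0,0,-0.2,1,0,0,0,0,0,-0.2,1,0,0,0.06,0,0,0,1,0,0,0.08,0,0,0,1,0,0,0.08,0,0,0,1,0,0,0.08,0,0,0,1,0,0,0.08,0,0,0,1,0,0,0.04,0,0,0,1]
}}

```text
time_s: 13.32
position: [0.5177, -0.068, 0.143]
eef_rot: [[0.895, -0.287, 0.342], [-0.306, -0.952, 0.002], [0.325, -0.106, -0.94]]
force: [-2.3, -1.2, 2.7]
width: 0.0173
```

Request:
{"op": "carry_out", "data": {
  "motion": [0,0,0.08,0,0,0,1,0,0,0.08,0,0,0,1,0,0,0.08,0,0,0,1,0,0,0.08,0,0,0,1,0,0,0.08,0,0,0,1,0,0,0.08,0,0,0,1,0,0,0.08,0,0,0,1,0,0,0.08,0,0,0,1,0,0,0.08,0,0,0,1,0,0,0.08,0,0,0,1]
}}

```text
time_s: 14.15
position: [0.5175, -0.068, 0.1429]
eef_rot: [[0.417, -0.842, 0.341], [-0.896, -0.444, 0.002], [0.15, -0.307, -0.94]]
force: [-1.5, -1.8, 3.3]
width: 0.0178
```

```bash
python3 - <<'E'
from plan import *
show(.031,24)
s=telemetry.sense(); print("M along n",s["moment"]@n)
E
```

```text
t 14.15 pos [ 0.5175 -0.068   0.1429] q [-0.351  0.207  2.057  0.225  0.561  0.588] F [-1.5 -1.8  3.3] M [-0.39  0.35 -0.18] w 0.0178
target [ 0.5174 -0.0699  0.1441] rotvec tool [ 8.000e-04 -5.000e-04  8.724e-01] shift tool cm [ 0.19  0.06 -0.12] shift tgtframe [ 0.17 -0.1  -0.12]
tool rel to uphill frame deg [-5.000e-02  2.000e-02 -2.599e+01] height off face mm 29.8 lateral mm [ -1.9   0.3 -29.8]
M along n -0.03648456230808985
```

Request:
{"op": "carry_out", "data": {
  "motion": [0,0,0.08,0,0,0,1,0,0,0.08,0,0,0,1,0,0,0.08,0,0,0,1,0,0,0.08,0,0,0,1,0,0,0.08,0,0,0,1,0,0,0.06,0,0,0,1,0,0,0.06,0,0,0,1,0,0,0.06,0,0,0,1,0,0,0,0,0,0,1,0,0,0,0,0,0,1]
}}

```text
time_s: 14.98
position: [0.5175, -0.0679, 0.1429]
eef_rot: [[-0.106, -0.934, 0.341], [-0.993, 0.114, 0.002], [-0.04, -0.339, -0.94]]
force: [-1.8, -1.5, 3.3]
width: 0.0179
```

```bash
python3 - <<'E'
from plan import *
show(.031,24)
s=telemetry.sense(); print("M along n",s["moment"]@n)
E
```

```text
t 14.9833 pos [ 0.5175 -0.0679  0.1429] q [-0.351  0.206  2.057  0.225  0.562  1.161] F [-1.8 -1.5  3.3] M [-0.34  0.39  0.01] w 0.0179
target [ 0.5174 -0.0699  0.1441] rotvec tool [ 0.0006 -0.0006  0.2987] shift tool cm [ 0.2  -0.05 -0.12] shift tgtframe [ 0.18 -0.11 -0.12]
tool rel to uphill frame deg [-0.04  0.03  6.88] height off face mm 29.8 lateral mm [ -2.    0.3 -29.8]
M along n 0.1233348228805663
```

Request:
{"op": "carry_out", "data": {
  "motion": [0,0,0.05,0,0,0,1,0,0,0.05,0,0,0,1,0,0,0.05,0,0,0,1,0,0,0.05,0,0,0,1,0,0,0.05,0,0,0,1,0,0,0.03,0,0,0,1,0,0,0.018,0,0,-0.05,1,0,0,0,0,0,0,1,0,0,0,0,0,0,1]
}}

```text
time_s: 15.73
position: [0.5173, -0.0678, 0.1434]
eef_rot: [[-0.376, -0.861, 0.341], [-0.916, 0.401, 0.002], [-0.138, -0.312, -0.94]]
force: [-1.4, -0.9, 3.3]
width: 0.0178
```

```bash
python3 - <<'E'
from plan import *
show(.031,24)
s=telemetry.sense(); print("M along n",s["moment"]@n)
E
```

```text
t 15.7333 pos [ 0.5173 -0.0678  0.1434] q [-0.351  0.205  2.057  0.225  0.563  1.46 ] F [-1.4 -0.9  3.3] M [-0.2   0.4  -0.06] w 0.0178
target [ 0.5174 -0.0699  0.1441] rotvec tool [ 0.0005 -0.0006  0.0006] shift tool cm [ 0.18 -0.11 -0.06] shift tgtframe [ 0.18 -0.11 -0.06]
tool rel to uphill frame deg [-0.04  0.03 23.97] height off face mm 30.4 lateral mm [ -2.1   0.3 -30.4]
M along n 0.0076592190776193746
```

Exactly at +24° with no torque. Open gently, then retreat along the axis.

Request:
{"op": "carry_out", "data": {
  "motion": [0,0,0,0,0,0,0.4,0,0,0,0,0,0,0,0,0,0,0,0,0,-0.5,0,0,0,0,0,0,-1,0,0,0,0,0,0,-1,0,0,0,0,0,0,-1,0,0,0,0,0,0,-1,0,0,0,0,0,0,-1,0,0,0,0,0,0,-1,0,0,0,0,0,0,-1]
}}

```text
time_s: 16.57
position: [0.5174, -0.0679, 0.1435]
eef_rot: [[-0.377, -0.861, 0.341], [-0.916, 0.402, 0.002], [-0.139, -0.312, -0.94]]
force: [-0.0, 0.8, -0.3]
width: 0.0811
```

Request:
{"op": "carry_out", "data": {
  "motion": [0,0,0,0,0,-0.5,-1,0,0,0,0,0,-1,-1,0,0,0,0,0,-1.5,-1,0,0,0,0,0,-1.5,-1,0,0,0,0,0,-1.5,-1,0,0,0,0,0,-1.5,-1,0,0,0,0,0,-1.5,-1,0,0,0,0,0,-1.5,-1,0,0,0,0,0,-1.5,-1,0,0,0,0,0,-0.5,-1]
}}

```text
time_s: 17.4
position: [0.475, -0.0684, 0.2633]
eef_rot: [[-0.377, -0.86, 0.344], [-0.916, 0.402, 0.001], [-0.139, -0.315, -0.939]]
force: [0.4, 0.0, 0.8]
width: 0.0878
```

```bash
python3 - <<'E'
from plan import *
from bench import imaging
import cv2
show(.15,24)
im=[imaging.grab_frame(n)["pixels"] for n in ("side","top")]
a=cv2.resize(im[0][220:370,255:405],(400,400),interpolation=cv2.INTER_CUBIC); b=cv2.resize(im[1][200:350,315:465],(400,400),interpolation=cv2.INTER_CUBIC)
cv2.imwrite("pics/p4.png",cv2.hconcat([a,b]))
E
```

```text
t 17.4 pos [ 0.475  -0.0684  0.2633] q [-0.395 -0.039  1.965  0.171  0.897  1.504] F [0.4 0.  0.8] M [ 0.04  0.29 -0.02] w 0.0878
target [ 0.4767 -0.0702  0.256 ] rotvec tool [-0.0028 -0.0006 -0.0005] shift tool cm [0.2  0.01 0.75] shift tgtframe [0.2  0.01 0.75]
tool rel to uphill frame deg [ 0.15  0.07 24.03] height off face mm 157.5 lateral mm [  -1.8   -0.9 -157.5]
```

View pics/p4.png

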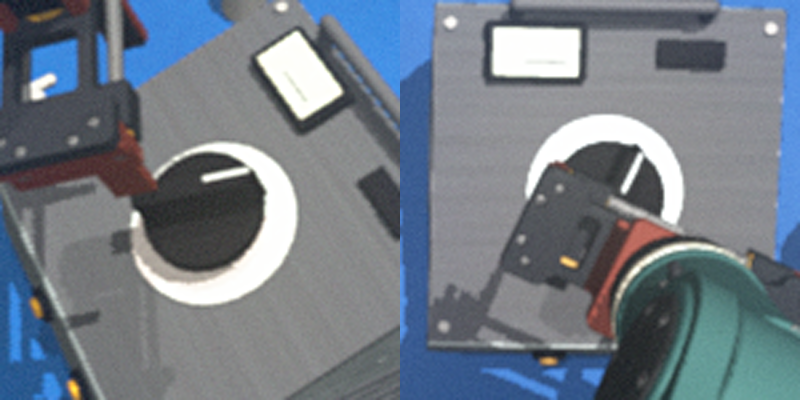

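Request:
{"op": "carry_out", "data": {
  "motion": [0,0,0,0,2,-2,-1,0,0,0,0,2,-2,-1,0,0,0,0,2,-2,-1,0,0,0,0,0,0,-1,0,0,0,0,0,0,-1]
}}

```text
time_s: 17.92
position: [0.4022, -0.0439, 0.2986]
eef_rot: [[-0.377, -0.86, 0.342], [-0.916, 0.402, 0.001], [-0.139, -0.313, -0.94]]
force: [0.3, -1.0, 0.1]
width: 0.0876
```

```bash
python3 - <<'E'
from plan import *
from bench import imaging,finder
import cv2
show(.15,24)
for n_ in ("side","top"):
    p=imaging.grab_frame(n_)
    for t in ("wrench","tin","socket"):
        r=finder.outline_of(t,p)
        print(n_,t,[(d["pixel"],int(d["region"].sum())) for d in r][:1],"was",o[n_+t][0]["pixel"])
    if n_=="side": cv2.imwrite("pics/p5.png",cv2.resize(p["pixels"][200:400,230:430],(600,600),interpolation=cv2.INTER_CUBIC))
# expected nose line at +24, top of bar 62mm off face, and at 5/7 clicks neighbours
nf=face+np.array([0,.002,0])
lat=np.cross(n,up)
for d in (0,24,48):
    a=np.radians(d); v=np.cos(a)*up-np.sin(a)*lat
    A=proj("side",nf+.062*n+.01*v);B=proj("side",nf+.062*n+.04*v)
    print(d,((A-[230,200])*3).round(),((B-[230,200])*3).round())
E
```

```text
t 17.9167 pos [ 0.4022 -0.0439  0.2986] q [-0.415 -0.216  2.013  0.163  1.029  1.507] F [ 0.3 -1.   0.1] M [ 0.05  0.27 -0.04] w 0.0876
target [ 0.4767 -0.0702  0.256 ] rotvec tool [-0.0007 -0.0006 -0.0008] shift tool cm [ 0.19 -6.13  6.55] shift tgtframe [ 0.2  -6.14  6.55]
tool rel to uphill frame deg [ 0.03  0.04 24.05] height off face mm 215.5 lateral mm [ -26.8   55.3 -215.5]
side wrench [([249.9, 266.9], 523)] was [237.1, 272.8]
side tin [([384.6, 427.0], 2389)] was [383.3, 425.1]
side socket [([344.7, 209.7], 390)] was [346.4, 212.5]
top wrench [([280.8, 329.6], 698)] was [280.5, 328.4]
top tin [([489.5, 288.6], 1232)] was [487.9, 284.2]
top socket [([393.0, 273.1], 1383)] was [269.6, 202.2]
0 [296. 252.] [340. 223.]
24 [298. 258.] [349. 247.]
48 [297. 265.] [346. 275.]
```

View pics/p5.png

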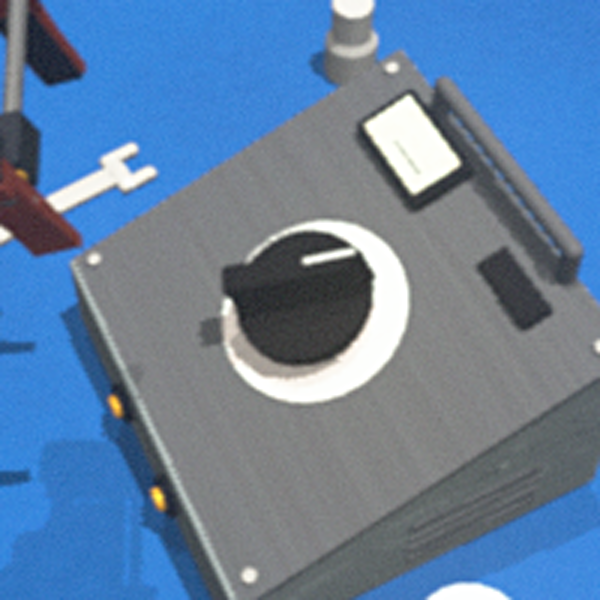

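```bash
python3 - <<'E'
from h import *
from bench import imaging,manip
import cv2
for n,b in (("side",{"tin":(350,385,70,80),"socket":(325,185,45,45)}),("top",{"tin":(455,255,70,60),"socket":(248,178,40,45)})):
    p=imaging.grab_frame(n)["pixels"]
    for k,(x,y,w,h) in b.items():
        T=o[n]["pixels"][y:y+h,x:x+w]; m=cv2.matchTemplate(p[y-12:y+h+12,x-12:x+w+12],T,cv2.TM_CCOEFF_NORMED)
        _,v,_,l=cv2.minMaxLoc(m); print(n,k,round(v,3),"shift",l[0]-12,l[1]-12)
manip.hand_in()
E
```

```text
side tin 0.996 shift 0 0
side socket 0.995 shift 0 0
top tin 0.998 shift 0 0
top socket 0.997 shift 0 0
the job is handed in; nothing more can be done
```

The range switch is on its sixth click from the end stop, the handle is released and sprung out, and the job is handed in at about 18 s of the 66 s allowed.

**What I did:** The switch started on its fifth click. I gripped the bar and turned it anticlockwise to the first click. There I pressed the handle in about 8 mm and turned on to the stop. The resistance rose to about 0.7 N m there, well above a click's 0.25 N m. I turned back pressed in to the first click, let the spring out, and stopped at the sixth click. The tool read 23.97° clockwise of uphill, against 24° wanted, with almost no torque left. Then I opened the gripper and backed away along the axis.

**Last checks:**
- **Switch and handle:** the nose mark in the side picture lies within about 2 pixels of where it should be for the sixth click with the handle fully out.
- **Tin and socket:** template matching against the first pictures shows no shift in either view.
- **Wrench:** its outline in the top view is within about 1 pixel of the start. In the side view its outline came out 14 pixels off, which I put down to the arm partly hiding it there. I did not template-match it.

**What disagreed:**
- **Switch axis:** it was about 2 mm further left than my first camera fit. I corrected this from the contact force after gripping.
- **Finder network:** it took the switch handle for the socket once in the last top view, and placed the tin about 4 pixels off. The template match contradicts it on both.

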